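Park the stand strut behind the post

ROBOT

A 7-joint arm with a two-finger parallel gripper is mounted at the origin on the work surface. World frame = base frame: x ahead of the robot, y to its left, z up, the work surface at z = 0. Lengths are in mm, angles in rad, forces in N, time in s.
With the tool pointing down it reaches from about 400 to 875 mm from the base axis. Payload 4.4 kg.
Tool frame: the origin (TCP) lies on the centre line of the jaws, within the pads' length; the fingertips stand 25 mm ahead of it and the grasp point (between the pads) lies 6 mm ahead of it; z points along the fingers, x is the direction in which the jaws open and shut, and the axes are right-handed (so a half turn about z gives the same grasp; the last joint's range is limited). The gripper opens to 85 mm and grips with 20 to 120 N. Pads are 22 mm wide; open, the fingers measure 114 mm over their backs; the gripper's body (76 mm by 85 mm) begins 54 mm behind the grasp point. The pads swing forward as they close: fully open they stand 13 mm farther back than shut.
Start: joints at [-1.287, 0.628, 0.038, 1.517, -0.027, 0.996, -0.02], TCP at [222.739, 610.659, 256.313] pointing down, gripper open.
Joint ranges: [-3.06, 3.06], [-0.37, 2.12], [-1.25, 1.32], [0.18, 2.47], [-1.1, 4.24], [0.23, 1.98], [-2.94, 2.94]. Speed limits (rad/s): [2.57, 2.57, 3.14, 3.14, 3.14, 3.14, 3.14].

INTERFACE

Orientations are given as [roll, pitch, yaw] about the fixed x, y, z axes, in that order (R = Rz(yaw) Ry(pitch) Rx(roll)).
In Python, from cell import ctrl, cams gives the robot as it stands. The module is installed in compiled form; this text tells all that it offers.
- The arm moves only by the tool step_arm, never from a script. Its arguments are lists of equal length, an entry for each row: "linear": the shift along the tool's x, y, z in mm, a list of three; "yaw": the turn about the tool's z in rad; "gripper": the opening, from -1 (shut) to 1 (fully open). A call has 1 to 8 rows; each row is the pose to reach, as a shift and turn from the pose commanded when the call began, along the tool's axes at that moment; what a row does not reach only later rows make up. A row lasts 1/12 s, in which the tool goes at most 41.7 mm and 7.16 degrees, less where a joint would pass 70% of its speed; a pose out of reach is approached as far as the arm can. A call with a gripper value outside its range is refused whole. The fingers move at their own pace and stop on an object; the grip force is fixed at half the most. Time passes only in rows, so rows that repeat a pose let the fingers close. It gives the time, the measured TCP pose, the force and the opening at its end, in the units of the state.
- ctrl.read_state(): the state, without advancing time (a new reading comes with each control period).
- cams.get_image(name): name is "side" or "top"; returns a dict with "frame" (420x560x3 uint8, red, green, blue), "depth" (420x560 float32, mm along the optical axis (not along the pixel's ray), 0 where there is no reading), "intrinsics" (3x3 intrinsics, pixels), "k1" (the pictures are not rectified: a ray, as slopes to the right and down, at radius r is drawn at 1 + k1 r^2 times it, then the intrinsics apply), "cam_to_world" (4x4, takes a point from camera to world coordinates). Camera axes: x right, y down, z forward; pixel columns grow to the right and rows downward; lengths in mm; the calibration is good to about 2 mm. A picture is of the moment at which its call begins.
- ctrl.finish_job(): hands the job in, once; it reports no verdict.
Trained networks look in the newest picture that a camera, given by its name, has taken for a name from the list of things; names that differ only in an ending like _2 or _b are one class to them, and where a whole thing is asked for, a point or a joint stands for the part that bears it (a point fixed in the world has none). Each returns a list of dicts, best first, with "conf" (0 to 1); they miss things now and then, are a little off and sometimes report something else, mostly with a low value. They report only what shows in the picture. A call takes as long as a camera call. They do not tell look-alikes from the thing itself.
- cams.regions_of(camera, name): "pixels" (420x560 bool, what is visible of it) and "pixel" ([column, row] in pixels, amid what is visible of it).
The state is a dict: "clock": time; "qpos": joint angles; "qd": joint speeds; "tau": joint torques, N m; "eef_pos": TCP position; "tool_rot": TCP orientation; "force": force on the tool from outside, world axes, zero at the start; "torque": the same for the moment, N m; "width": finger opening in mm.
Only numpy, scipy, OpenCV 4.12 (cv2) and the standard library are available. Lean on these libraries where they do the work, as an engineer would, in place of code of your own. Each camera call takes 0.05 s, during which the arm holds its last target.

TASK

Push the long square-section strut of the wheel stand into the three-sided bay on the bench until it lies fully home along the back rail. It will not go in straight, because a post stands in front of the bay's mouth: push one end to angle it, work the left end in behind the post, then push the right end in. Only push it along the bench, never pick it up or stand it on anything, leave the tin, the box and the pedal where they are, and finish clear of everything.

Things in the scene. Friction and masses are not known exactly. Their poses are not given: they have to be found in the camera images.
- strut: A wheel stand's strut: a loose dark steel square tube, 220 mm long (its y), 24 mm wide (its x), 28 mm high, about 0.3 kg, a bright slotted plate on top near its left end. Origin at the centre of its underside; y runs along it to the left end. It starts on the robot's side of the bay, right of the post, roughly parallel to the bay, and slides under a push of 1 to 4 N.
- strut_left (a point): Centre of the end face of the strut's left end (the bright plate's end), half-way up, 14 mm above the bench.
- strut_right (a point): Centre of the end face of the strut's right end, half-way up, 14 mm above the bench.
- bay: Three wooden rails 12 mm thick, 25 mm high, fixed to the bench as a wide shallow U without floor. Origin on the bench at the middle of the mouth; x points into the bay, away from the robot; y along the mouth to the left. Inside: y -135 to +135 mm, x 0 (mouth, where the end rails begin) to 55 mm (back rail's face). With the strut home, its centre line is at x = 43 mm.
- post: A fixed round stub in black rubber, 28 mm in diameter, 60 mm high, with a steel bolt head in its top. Origin at the centre of its foot. It stands 28 to 32 mm in front of the bay's mouth and 52 to 68 mm left of the bay's middle, so the opening between it and the right end rail is shorter than the strut; about 71 mm lie between the post and the back rail.
- tin: Bystander: a tin can, 52 mm in diameter and 75 mm high, upright to the left of the bay. Origin at the centre of its underside.
- tube_box: Bystander: a white carton 60 x 75 x 50 mm behind the bay's back rail. Origin at the centre of its underside.
- pedal: Bystander: a black bicycle pedal about 79 x 85 x 22 mm with a 22 mm long stub axle on one side, lying on the bench to the left, on the robot's side of the tin. Origin at the centre of its underside.
Mind the look-alikes: they are no part of the job. Several things look just like the strut: the one meant starts farthest to the robot's right.

How it is judged:
By the outcome, as a careful person would: the job done as asked, in the order asked, and still so for the second after the job is handed in, with the robot touching nothing.
It also fails if it takes over 64 s, if anything falls off the work surface, if the arm or the gripper's body presses on something with over 40 N, if the wrist force passes 120 N, or if a joint passes its speed limit or range.

## Working session

There is one attempt and no reset: what is moved stays moved. The work goes in short steps, Python scripts to look and compute and a tool call to move; the robot and the scene stay as the last step left them, time stands still between calls to the robot, and variables do not carry over. Pictures are saved under pics/ and viewed, and the job is handed in when it is done.

Besides the shell and the picture viewer there is one more tool, called by a JSON object that holds its "name" and its "arguments". step_arm: Moves the arm, as the interface text tells. Its arguments: {"type":"object","properties":{"linear":{"type":"array"},"yaw":{"type":"array"},"gripper":{"type":"array"}},"required":["linear","yaw","gripper"]}

```bash
mkdir -p pics
cat > h.py <<'E'
import numpy as np, cv2
from cell import ctrl, cams
def shot(name,fn):
    d=cams.get_image(name); cv2.imwrite(fn,d["frame"][:,:,::-1]); return d
def px2w(d,u,v,z=None):
    K=d["intrinsics"];k1=d["k1"] 
    D=np.array([k1,0,0,0,0.]) 
    p=cv2.undistortPoints(np.array([[[u,v]]],float),K,D)[0,0]
    T=d["cam_to_world"]; r=T[:3,:3]@np.array([p[0],p[1],1.]); o=T[:3,3]
    if z is None: return o+r*float(d["depth"][int(round(v)),int(round(u))])
    return o+r*(z-o[2])/r[2]
def w2px(d,P):
    T=np.linalg.inv(d["cam_to_world"]); c=T[:3,:3]@np.asarray(P,float)+T[:3,3]
    p=cv2.projectPoints(c.reshape(1,1,3),np.zeros(3),np.zeros(3),d["intrinsics"],np.array([d["k1"],0,0,0,0.]))[0]
    return p.ravel()
E
python3 - <<'E'
from h import *
s=ctrl.read_state(); print(s)
for c in("top","side"):
    d=shot(c,f"pics/{c}0.png"); print(c,d["k1"],d["cam_to_world"].round(3).tolist())
    for n in("strut","bay","post","tin","tube_box","pedal"):
        for r in cams.regions_of(c,n):
            u,v=r["pixel"]; print(n,round(r["conf"],2),u,v,px2w(d,u,v).round(0),r["pixels"].sum())
E
```

```text
{'clock': 0.0, 'qpos': array([-1.28680524,  0.62935797,  0.03844597,  1.51836321, -0.02700213,
        0.99632369, -0.02001494]), 'qd': array([ 0.0004028 , -0.00069892, -0.00046964, -0.00091666,  0.00020037,
       -0.00042555,  0.00134678]), 'tau': array([-1.10970907e-04, -5.63406944e+01,  1.22587480e+00, -1.93434620e+01,
        1.09184714e-02,  1.03616720e-02,  6.52603134e-06]), 'eef_pos': array([222.52967547, 610.09926535, 255.38299162]), 'tool_rot': array([3.14156578e+00, 1.93390432e-03, 1.22098597e+00]), 'force': array([-0.32609565,  0.50748699,  0.26070344]), 'torque': array([-0.01207912, -0.01991571,  0.01451351]), 'width': 85.07985135420415}
top -0.031140070782501562 [[0.001, -0.983, 0.186, 354.808], [-1.0, -0.002, -0.005, 37.71], [0.005, -0.186, -0.983, 898.852], [0.0, 0.0, 0.0, 1.0]]
strut 0.95 360.0 230.0 [355.  38. 899.] 1196
strut 0.68 209.0 320.4 [287. 191.  28.] 1131
bay 0.97 322.0 152.0 [664. -56.  20.] 1160
post 0.47 285.3 183.6 [577.  29.  63.] 182
tin 0.58 222.1 149.5 [649. 166.  76.] 637
tube_box 0.63 343.5 118.1 [ 736. -104.   47.] 1066
pedal 0.65 228.6 225.0 [493. 155.  21.] 1433
side -0.11269220121716439 [[0.746, -0.498, 0.443, 131.47], [-0.666, -0.542, 0.512, -412.786], [-0.015, -0.677, -0.736, 708.365], [0.0, 0.0, 0.0, 1.0]]
strut 0.83 321.9 302.5 [ 466. -151.   28.] 2040
strut 0.69 140.9 249.9 [288. 170.  29.] 1454
bay 0.75 358.9 225.6 [661. -70.  17.] 1719
bay 0.74 400.0 214.8 [ 721. -123.   48.] 1436
post 0.54 300.2 217.9 [573.  15.  37.] 334
tin 0.66 278.1 163.9 [640. 156.  54.] 779
tin 0.59 318.7 299.3 [ 466. -143.   29.] 1973
tube_box 0.88 397.7 213.3 [ 721. -117.   48.] 1418
pedal 0.65 227.1 210.7 [486. 150.  15.] 1280
pedal 0.49 359.0 223.3 [663. -68.  20.] 1994
```

Run:
```python
import cv2
for c in("top","side"):
    a=cv2.imread(f"pics/{c}0.png"); cv2.imwrite(f"pics/{c}0b.png",cv2.resize(a,(784,588),interpolation=cv2.INTER_CUBIC))
a=cv2.imread("pics/top0.png")[110:270,190:430]; cv2.imwrite("pics/top0c.png",cv2.resize(a,(792,528),interpolation=cv2.INTER_CUBIC))
```

```text
(no output)
```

View pics/top0b.png

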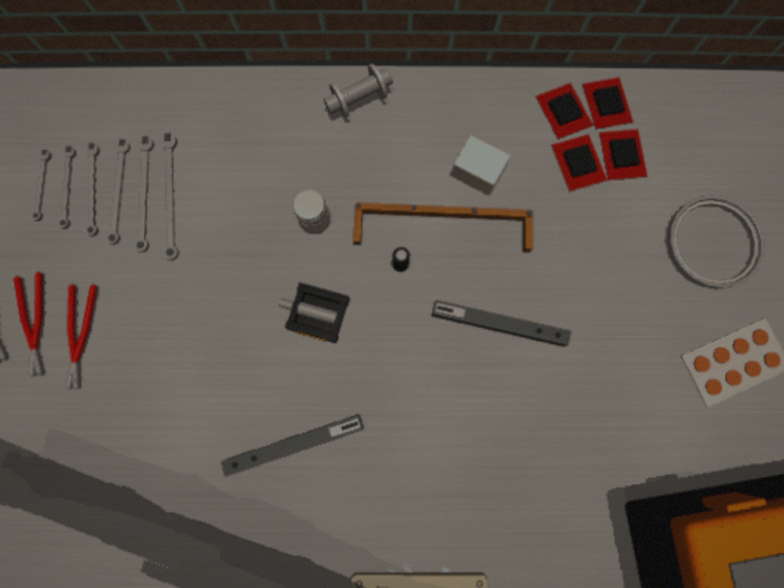

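View pics/side0b.png

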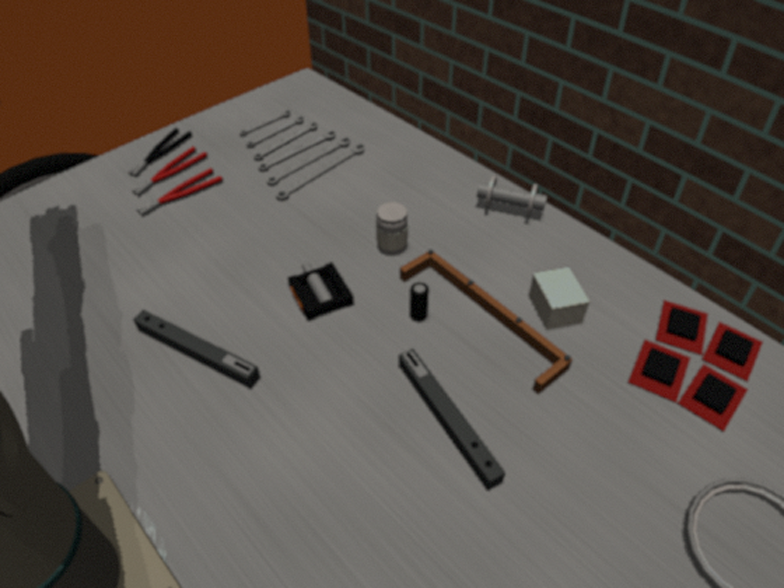

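View pics/top0c.png

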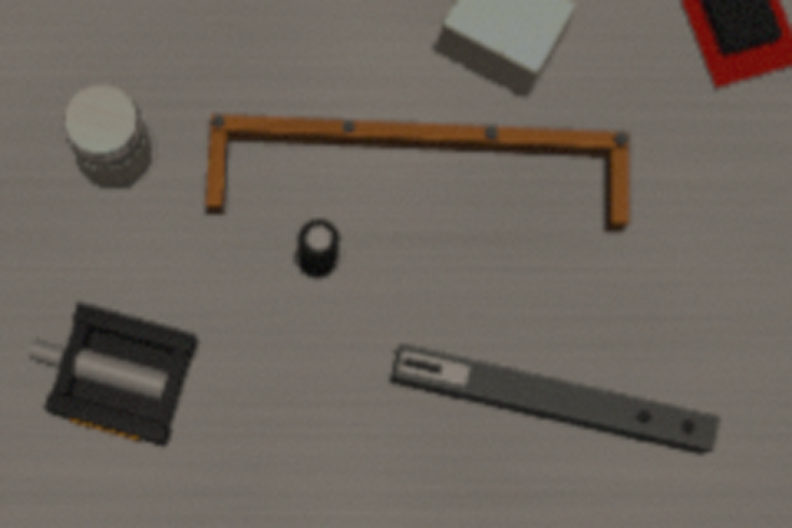

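The view shows two struts. One is at top-image pixel (358,230), on the robot's right. The look-alike is at (209,318), to the left. The one meant starts farthest to the robot's right, so it is (358,230), and the enlarged crop confirms it: bright slotted plate at its left end, right of the post and in front of the bay. Next I'll measure poses.

```bash
cat >> h.py <<'E'
def cloud(d):
    H,W=d["depth"].shape; uu,vv=np.meshgrid(np.arange(W),np.arange(H))
    p=cv2.undistortPoints(np.stack([uu,vv],-1).reshape(-1,1,2).astype(float),d["intrinsics"],np.array([d["k1"],0,0,0,0.])).reshape(H,W,2)
    z=d["depth"][...,None]; c=np.concatenate([p*z,z],-1); T=d["cam_to_world"]
    P=c@T[:3,:3].T+T[:3,3]; P[d["depth"]==0]=np.nan; return P
def top_rect(P,m,z0,z1,box):
    x0,x1,y0,y1=box
    k=m&(P[...,2]>z0)&(P[...,2]<z1)&(P[...,0]>x0)&(P[...,0]<x1)&(P[...,1]>y0)&(P[...,1]<y1)
    q=P[k][:,:2]; return q
def strutpose(d,box=(380,760,-330,130)):
    """colour-free: height 20..36 above bench, dark/grey, not wood"""
    P=cloud(d); f=d["frame"].astype(int); wood=(f[...,0]-f[...,2]>40)
    k=(~wood)
    q=top_rect(P,k,21,38,box); return P,q
E
python3 - <<'E'
from h import *
for c in("top","side"):
    d=cams.get_image(c);P=cloud(d); f=d["frame"].astype(int)
    flat=P[np.isfinite(P[...,2])&(P[...,0]>450)&(P[...,0]<560)&(P[...,1]<0)&(P[...,1]>-60)]
    print(c,"bench z",np.median(flat[:,2]))
    best=[r for r in cams.regions_of(c,"strut")]
    for r in best:
        u,v=r["pixel"]
        m=r["pixels"]; q=P[m]; q=q[(q[:,2]>18)&(q[:,2]<40)]
        if len(q)<50: continue
        rc=cv2.minAreaRect(q[:,:2].astype(np.float32)); print("strut",rc,np.median(q[:,2]), cv2.boxPoints(rc).round(1).tolist())
    wood=(f[...,0]-f[...,2]>45)&(P[...,0]>540)&(P[...,0]<760)&(abs(P[...,1])<250)&(P[...,2]>15)&(P[...,2]<36)
    q=P[wood]; rc=cv2.minAreaRect(q[:,:2].astype(np.float32)); print("bay",len(q),rc,cv2.boxPoints(rc).round(1).tolist(),np.median(q[:,2]))
    hi=(P[...,2]>50)&(P[...,2]<70)&(P[...,0]>520)&(P[...,0]<640)&(abs(P[...,1]-25)<60)
    q=P[hi]; print("post",len(q),q.mean(0),q.min(0),q.max(0))
    np.save(f"pics/{c}P.npy",P)
E
```

```text
top bench z 0.02874283602631067
strut ((481.69158935546875, -131.2665557861328), (217.45652770996094, 24.737215042114258), 76.68692779541016) 27.681966027912836 [[444.6000061035156, -234.1999969482422], [468.70001220703125, -239.89999389648438], [518.7999877929688, -28.299999237060547], [494.70001220703125, -22.600000381469727]]
strut ((292.2080078125, 191.450927734375), (24.06669807434082, 217.80694580078125), 18.780498504638672) 27.67735581630734 [[245.8000030517578, 290.70001220703125], [315.8999938964844, 84.5], [338.70001220703125, 92.19999694824219], [268.5, 298.3999938964844]]
bay 856 ((642.2937622070312, -42.6248779296875), (292.7554931640625, 66.68431091308594), 87.51765441894531) [[602.5999755859375, -187.39999389648438], [669.2999877929688, -190.3000030517578], [681.9000244140625, 102.19999694824219], [615.2999877929688, 105.0999984741211]] 24.352134448340337
post 129 [581.20281486  26.70815213  59.55990719] [568.52957483  14.46227668  51.31161798] [596.02132666  38.55579413  63.48655336]
side bench z -1.1621233449967008
strut ((479.80029296875, -133.10797119140625), (220.4598388671875, 26.325050354003906), 77.07191467285156) 26.604726147787744 [[442.29998779296875, -237.60000610351562], [468.0, -243.5], [517.2999877929688, -28.600000381469727], [491.6000061035156, -22.700000762939453]]
strut ((290.612060546875, 189.52513122558594), (25.237266540527344, 218.5087432861328), 19.049650192260742) 26.292174472438035 [[243.0, 288.70001220703125], [314.29998779296875, 82.0999984741211], [338.20001220703125, 90.4000015258789], [266.8999938964844, 296.8999938964844]]
bay 701 ((641.2220458984375, -44.59153747558594), (292.9469909667969, 67.0847396850586), 87.16004943847656) [[600.5, -189.1999969482422], [667.5, -192.5], [682.0, 100.0], [615.0, 103.4000015258789]] 23.30298456477226
post 137 [577.50610294  24.03219323  57.25201327] [565.4652773   12.25006731  50.0804122 ] [592.65530792  40.73508234  61.04334345]
```

{"name": "step_arm", "arguments": {"linear": [[-187,278,0],[-187,278,0],[-187,278,0],[-187,278,0],[-187,278,0],[-187,278,0],[-187,278,0],[-187,278,0]], "yaw": [0.324,0.324,0.324,0.324,0.324,0.324,0.324,0.324], "gripper": [-1,-1,-1,-1,-1,-1,-1,-1]}}

```text
clock: 1.57
eef_pos: [419.7, 339.5, 256.6]
tool_rot: [3.142, -0.001, 0.897]
force: [1.1, 0.9, 0.1]
width: 0.2
```

```bash
cat >> h.py <<'E'
BAY=np.array([608.3,-42.0]); BY=-0.046
RB=np.array([[np.cos(BY),-np.sin(BY)],[np.sin(BY),np.cos(BY)]])
def b2w(p): return BAY+RB@np.asarray(p,float)
def w2b(p): return RB.T@(np.asarray(p,float)-BAY)
def go(wx,wy,wz):
    s=ctrl.read_state(); y=s["tool_rot"][2]; d=np.array([wx,wy])-s["eef_pos"][:2]
    print("clock %.2f"%s["clock"],"at",s["eef_pos"].round(1),"yaw",y.round(3),"F",s["force"].round(1)); print("shift",round(d@[np.cos(y),np.sin(y)],1),round(d@[np.sin(y),-np.cos(y)],1),round(s["eef_pos"][2]-wz,1))
def strut(cams_=("top","side"),save=None):
    out=[]
    for c in cams_:
        d=cams.get_image(c); P=cloud(d)
        if save: cv2.imwrite(f"pics/{save}_{c}.png",cv2.resize(d["frame"][:,:,::-1],(784,588)))
        for r in cams.regions_of(c,"strut"):
            q=P[r["pixels"]]; q=q[(q[:,2]>20)&(q[:,2]<36)&(q[:,0]>400)]
            if len(q)<150: continue
            rc=cv2.minAreaRect(q[:,:2].astype(np.float32)); b=cv2.boxPoints(rc)
            e=b[1]-b[0]; g=b[2]-b[1]; l=e if np.linalg.norm(e)>np.linalg.norm(g) else g
            l=l/np.linalg.norm(l); l=l if l[1]>0 else -l
            C=np.array(rc[0]); lb=RB.T@l; th=np.arctan2(lb[0],lb[1])
            print(c,round(r["conf"],2),"dims",np.round(rc[1],0),"Cw",C.round(1),"Cb",w2b(C).round(1),"theta",np.degrees(th).round(1),"Lb",w2b(C+110*l).round(1),"Rb",w2b(C-110*l).round(1)); out.append((C,l))
    return out
E
python3 - <<'E'
from h import *
go(452,-34,120)
E
```

```text
clock 1.57 at [419.7 339.5 256.6] yaw 0.897 F [1.1 0.9 0.1]
shift -271.8 258.2 136.6
```

{"name": "step_arm", "arguments": {"linear": [[-272,258,0],[-272,258,0],[-272,258,0],[-272,258,0],[-272,258,0],[-272,258,0],[-272,258,100],[-272,258,136]], "yaw": [0,0,0,0,0,0,0,0], "gripper": [-1,-1,-1,-1,-1,-1,-1,-1]}}

```text
clock: 2.23
eef_pos: [447.4, 30.1, 199.9]
tool_rot: [3.136, -0.005, 0.895]
force: [0.8, 1.2, -0.3]
width: 0.4
```

Run:
```python
from h import *
go(452,-34,36)
```

```text
clock 2.23 at [447.4  30.1 199.9] yaw 0.895 F [ 0.8  1.2 -0.3]
shift -47.1 43.8 163.9
```

{"name": "step_arm", "arguments": {"linear": [[-47,44,0],[-47,44,40],[-47,44,80],[-47,44,115],[-47,44,150],[-47,44,164],[-47,44,164],[-47,44,164]], "yaw": [0,0,0,0,0,0,0,0], "gripper": [-1,-1,-1,-1,-1,-1,-1,-1]}}

```text
clock: 2.9
eef_pos: [450.6, -31.5, 33.5]
tool_rot: [3.141, 0.0, 0.897]
force: [-0.2, 1.1, 0.0]
width: -0.2
```

Run:
```python
from h import *
go(452,-34,36)
strut(("top","side"),"a")
```

```text
clock 2.90 at [450.6 -31.5  33.5] yaw 0.897 F [-0.2  1.1  0. ]
shift -1.1 2.7 -2.5
top 0.71 dims [92. 24.] Cw [ 467.4 -192.8] Cb [-133.8 -157.1] theta 10.7 Lb [-113.4  -49. ] Rb [-154.2 -265.2]
side 0.69 dims [219.  26.] Cw [ 479.3 -133.4] Cb [-124.7  -97.3] theta 10.2 Lb [-105.2   11. ] Rb [-144.1 -205.5]
```

View pics/a_side.png

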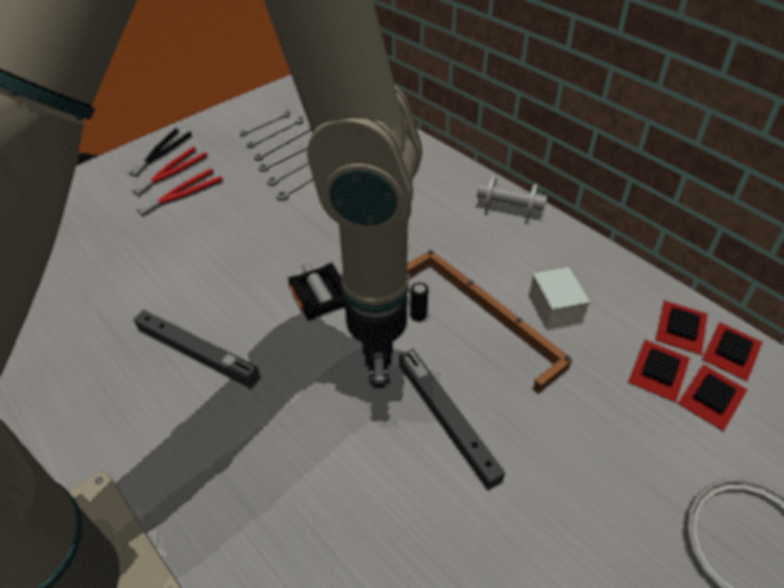

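The tool stands just in front of the strut's left end, at about (378,380) in the side view, and isn't touching it. I'll push the left end forward to angle the strut.

{"name": "step_arm", "arguments": {"linear": [[5,14,0],[9,24,0],[12,32,0],[14,40,0],[16,48,0],[18,55,0],[20,62,0],[22,69,0]], "yaw": [0,0,0,0,0,0,0,0], "gripper": [-1,-1,-1,-1,-1,-1,-1,-1]}}

```text
clock: 3.77
eef_pos: [518.1, -57.5, 34.4]
tool_rot: [-3.141, 0.0, 0.897]
force: [0.1, 1.0, 1.0]
width: -0.2
```

Run:
```python
from h import *
go(452,-34,36)
strut(("side","top"),"b")
```

```text
clock 3.77 at [518.1 -57.5  34.4] yaw 0.897 F [0.1 1.  1. ]
shift -22.9 -66.3 -1.6
side 0.84 dims [220.  26.] Cw [ 494.4 -144.7] Cb [-109.1 -107.9] theta 27.3 Lb [-58.6 -10.2] Rb [-159.6 -205.6]
top 0.93 dims [146.  25.] Cw [ 479.5 -173.3] Cb [-122.7 -137.1] theta 28.9 Lb [-69.5 -40.8] Rb [-175.8 -233.4]
```

View pics/b_side.png

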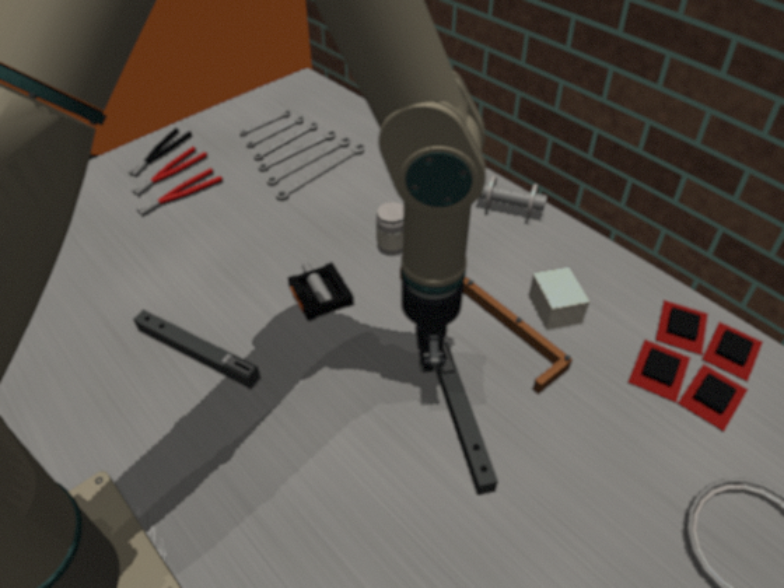

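{"name": "step_arm", "arguments": {"linear": [[0,5,0],[1,10,0],[1,15,0],[1,20,0],[1,20,0]], "yaw": [0,0,0,0,0], "gripper": [-1,-1,-1,-1,-1]}}

```text
clock: 4.38
eef_pos: [535.4, -70.0, 34.5]
tool_rot: [3.14, -0.0, 0.896]
force: [0.2, -0.7, 0.1]
width: -0.3
```

Run:
```python
from h import *
go(452,-34,36)
strut(("side","top"),"c")
```

```text
clock 4.38 at [535.4 -70.   34.5] yaw 0.896 F [ 0.2 -0.7  0.1]
shift -23.9 -87.6 -1.5
side 0.94 dims [218.  25.] Cw [ 500.6 -150.8] Cb [-102.6 -113.6] theta 35.4 Lb [-38.8 -24. ] Rb [-166.3 -203.3]
top 0.78 dims [146.  26.] Cw [ 481.5 -176.9] Cb [-120.4 -140.6] theta 36.4 Lb [-55.1 -52.1] Rb [-185.8 -229.1]
```

Run:
```python
from h import *
go(408,-268,34.5)
```

```text
clock 4.58 at [534.  -68.9  34.4] yaw 0.897 F [-0.2 -0.8  0.3]
shift -234.2 25.8 -0.1
```

{"name": "step_arm", "arguments": {"linear": [[0,-30,0],[-20,-40,0],[-60,-40,0],[-100,-40,0],[-140,-40,0],[-180,-40,0],[-215,-40,0],[-242,-30,0]], "yaw": [0,0,0,0,0,0,0,0], "gripper": [-1,-1,-1,-1,-1,-1,-1,-1]}}

```text
clock: 5.25
eef_pos: [356.9, -241.4, 35.5]
tool_rot: [-3.139, 0.002, 0.896]
force: [0.0, -0.4, 0.7]
width: -0.0
```

Run:
```python
from h import *
strut(("top","side"),"d")
go(408,-268,34.5)
```

```text
top 0.88 dims [218.  26.] Cw [ 503.9 -148.4] Cb [ -99.4 -111.1] theta 36.1 Lb [-34.6 -22.2] Rb [-164.3 -199.9]
clock 5.45 at [ 359.8 -240.3   35.1] yaw 0.894 F [ 0.3  1.1 -0.8]
shift 8.6 54.9 0.6
```

View pics/d_top.png

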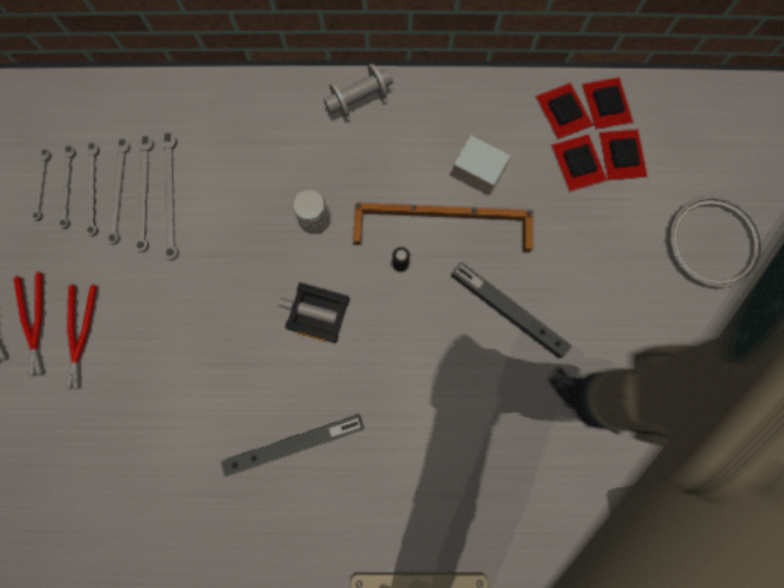

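The top view shows the strut angled, left end at about (462,270) and right end at (563,350). The tool is beside the right end, at (560,385). I'll line up behind that end face and push along the strut.

{"name": "step_arm", "arguments": {"linear": [[3,30,0],[6,55,0],[6,55,0],[12,55,0],[20,55,0],[28,55,0],[35,55,0],[42,55,0]], "yaw": [0,0,0,0,0,0,0,0], "gripper": [-1,-1,-1,-1,-1,-1,-1,-1]}}

```text
clock: 6.12
eef_pos: [429.3, -239.7, 34.9]
tool_rot: [-3.139, 0.0, 0.898]
force: [-1.4, -1.7, -0.4]
width: -0.1
```

{"name": "step_arm", "arguments": {"linear": [[7,0,0],[14,0,0],[21,0,0],[28,0,0],[35,0,0],[42,0,0],[49,0,0],[49,0,0]], "yaw": [0,0,0,0,0,0,0,0], "gripper": [-1,-1,-1,-1,-1,-1,-1,-1]}}

```text
clock: 6.78
eef_pos: [461.2, -200.8, 34.7]
tool_rot: [-3.14, -0.002, 0.9]
force: [-0.8, 0.8, -0.5]
width: -0.0
```

Run:
```python
from h import *
strut(("top","side"),"e")
go(408,-268,34.5)
```

```text
side 0.65 dims [218.  24.] Cw [ 538.  -105.9] Cb [-67.2 -67. ] theta 36.3 Lb [-2.2 21.7] Rb [-132.3 -155.7]
clock 6.98 at [ 459.9 -202.9   35. ] yaw 0.897 F [ 0.1 -0.9 -0.5]
shift -83.2 0.1 0.5
```

View pics/e_top.png

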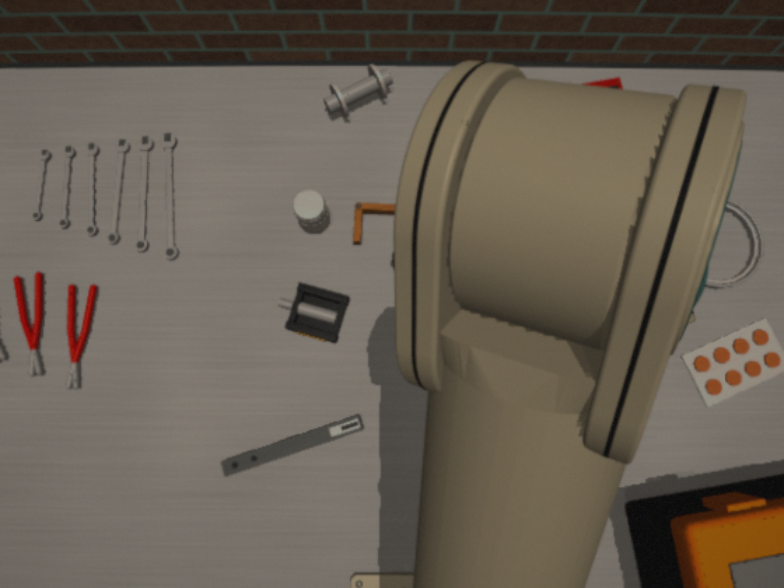

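The top camera is hidden by the arm, but the side view measures the strut well: left end at the mouth (bay −1, 23), angle 36°. I'll keep pushing along it.

{"name": "step_arm", "arguments": {"linear": [[7,0,0],[14,0,0],[21,0,0],[28,0,0],[35,0,0],[42,0,0],[48,0,0],[48,0,0]], "yaw": [0,0,0,0,0,0,0,0], "gripper": [-1,-1,-1,-1,-1,-1,-1,-1]}}

```text
clock: 7.65
eef_pos: [491.1, -163.2, 34.7]
tool_rot: [-3.14, -0.001, 0.9]
force: [0.2, -0.7, -0.5]
width: 0.3
```

Run:
```python
from h import *
strut(("side",),"f")
go(408,-268,34.5)
```

```text
side 0.82 dims [218.  19.] Cw [562.  -58.9] Cb [-45.5 -19. ] theta 41.5 Lb [27.3 63.4] Rb [-118.3 -101.5]
clock 7.75 at [ 490.3 -164.2   34.7] yaw 0.898 F [-0.2 -0.3 -0.5]
shift -132.4 0.3 0.2
```

View pics/f_side.png

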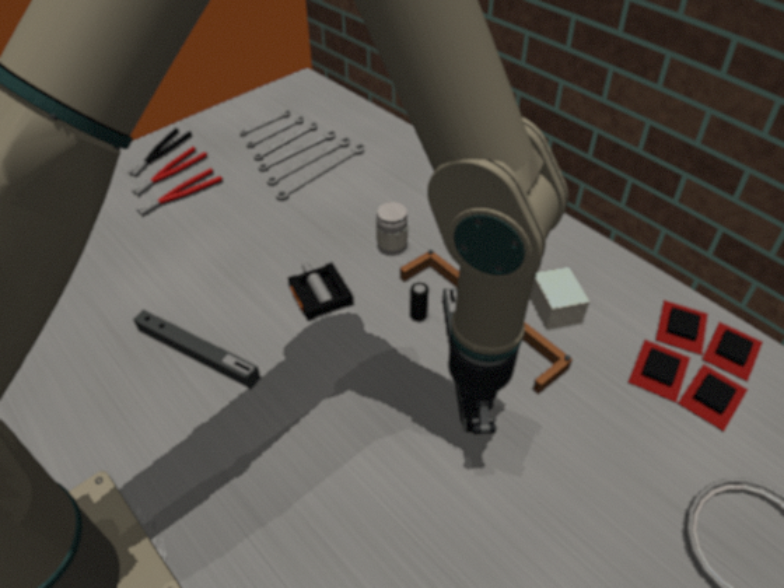

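{"name": "step_arm", "arguments": {"linear": [[-20,0,0],[-22,-30,0],[-22,-55,0],[0,-60,0],[36,-60,0],[36,-60,0]], "yaw": [0,0,0,0,0,0], "gripper": [-1,-1,-1,-1,-1,-1]}}

```text
clock: 8.25
eef_pos: [469.2, -92.0, 34.5]
tool_rot: [-3.138, -0.007, 0.907]
force: [0.3, 1.2, -0.7]
width: 0.0
```

Run:
```python
from h import *
strut(("side","top"),"g")
s=ctrl.read_state(); print("tool bay",w2b(s["eef_pos"][:2]))
go(408,-268,34.5)
```

```text
side 0.65 dims [165.  24.] Cw [551.1 -90.1] Cb [-54.9 -50.7] theta 36.3 Lb [10.3 37.9] Rb [-120.  -139.3]
tool bay [-140.29491513  -64.67819648]
clock 8.45 at [ 465.2 -100.2   35. ] yaw 0.897 F [ 0.3  0.6 -0.3]
shift -166.8 60.1 0.5
```

View pics/g_side.png

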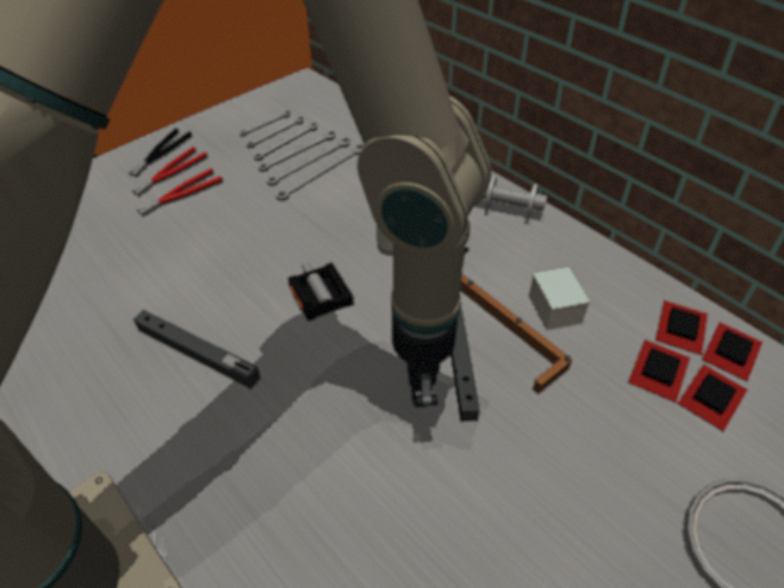

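Only part of the strut shows. Its visible right end at (470,410) fits the expected pose: C ≈ (−37,−27), 36°. I'll push the right end's back a little to flatten the angle to about 28°, so the left end can go farther behind the post.

{"name": "step_arm", "arguments": {"linear": [[0,12,0],[0,24,0],[0,32,0],[0,37,0],[0,42,0],[0,47,0],[0,52,0],[0,52,0]], "yaw": [0,0,0,-0.03,-0.07,-0.1,-0.14,-0.14], "gripper": [-1,-1,-1,-1,-1,-1,-1,-1]}}

```text
clock: 9.12
eef_pos: [506.8, -133.0, 35.0]
tool_rot: [-3.141, -0.0, 1.039]
force: [0.8, 0.1, -0.1]
width: -0.4
```

{"name": "step_arm", "arguments": {"linear": [[0,-25,0],[0,-40,0],[-40,-50,0],[-75,-50,0],[-95,-40,0],[-95,-40,0]], "yaw": [0,0,0,0,0,0], "gripper": [-1,-1,-1,-1,-1,-1]}}

```text
clock: 9.62
eef_pos: [422.2, -199.7, 35.7]
tool_rot: [3.139, 0.004, 1.029]
force: [0.2, -0.8, -1.2]
width: -0.3
```

Run:
```python
from h import *
strut(("side","top"),"i")
s=ctrl.read_state(); print("tool bay",w2b(s["eef_pos"][:2]))
go(408,-268,34.5)
```

```text
top 0.87 dims [220.  25.] Cw [576.7 -69.8] Cb [-30.3 -29.2] theta 30.6 Lb [25.7 65.5] Rb [ -86.2 -123.9]
tool bay [-177.50755501 -158.80075694]
clock 9.82 at [ 423.7 -192.5   34.9] yaw 1.038 F [-0.2  1.  -0.7]
shift -73.0 24.8 0.4
```

View pics/i_top.png

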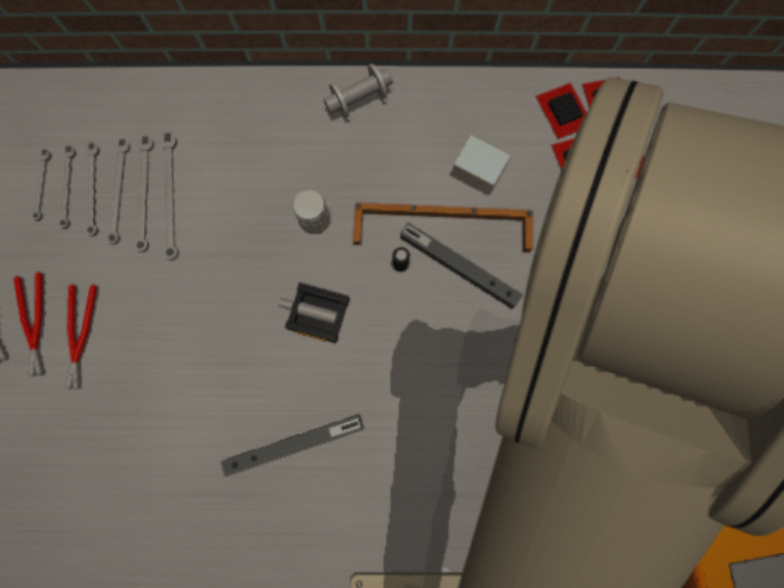

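View pics/i_side.png

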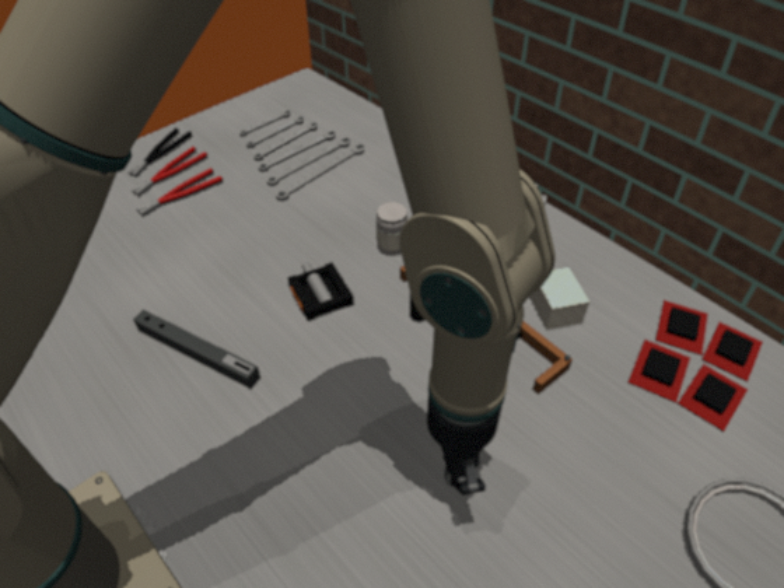

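The top view shows the strut at 30.6°, left end at about (408,232) behind the post (400,258), right end at (515,298). Another axial push comes next.

Run:
```python
from h import *
w=b2w((-87-.509*36,-124.5-.861*36)); print(w); go(w[0],w[1],34.5)
w=b2w((-87+.509*(31-11),-124.5+.861*(31-11))); print(w); go(w[0],w[1],34.5)
```

```text
[ 495.93711944 -192.48831869]
clock 9.82 at [ 423.7 -192.5   34.9] yaw 1.038 F [-0.2  1.  -0.7]
shift 36.7 62.3 0.4
[ 526.62812141 -145.63404387]
clock 9.82 at [ 423.7 -192.5   34.9] yaw 1.038 F [-0.2  1.  -0.7]
shift 92.6 64.9 0.4
```

{"name": "step_arm", "arguments": {"linear": [[10,35,0],[25,62,0],[36,62,0],[46,62,0],[54,63,0],[62,63,0],[69,64,0],[76,64,0]], "yaw": [0.045,0.045,0.045,0.045,0.045,0.045,0.045,0.045], "gripper": [-1,-1,-1,-1,-1,-1,-1,-1]}}

```text
clock: 10.48
eef_pos: [516.6, -160.3, 34.8]
tool_rot: [-3.14, 0.001, 0.991]
force: [-1.0, -0.7, -0.7]
width: 0.0
```

{"name": "step_arm", "arguments": {"linear": [[6,0,0],[11,0,0],[16,0,0],[16,0,0]], "yaw": [0,0,0,0], "gripper": [-1,-1,-1,-1]}}

```text
clock: 10.82
eef_pos: [526.5, -146.2, 34.8]
tool_rot: [-3.14, -0.001, 0.993]
force: [-1.3, -0.0, -0.7]
width: -0.1
```

{"name": "step_arm", "arguments": {"linear": [[-20,0,0],[-25,-30,0],[-25,-60,0],[-10,-80,0],[-10,-80,0]], "yaw": [0,0,0,-0.12,-0.24], "gripper": [-1,-1,-1,-1,-1]}}

```text
clock: 11.23
eef_pos: [449.7, -106.9, 34.9]
tool_rot: [-3.133, -0.005, 1.24]
force: [0.0, 1.6, 0.0]
width: 0.2
```

Run:
```python
from h import *
strut(("side","top"),"j")
s=ctrl.read_state(); print("tool bay",w2b(s["eef_pos"][:2]))
go(408,-268,34.5)
```

```text
tool bay [-150.64421773  -77.8704871 ]
clock 11.43 at [ 454.2 -112.9   35.3] yaw 1.228 F [ 0.5 -0.2 -0.3]
shift -161.7 8.6 0.8
```

View pics/j_top.png

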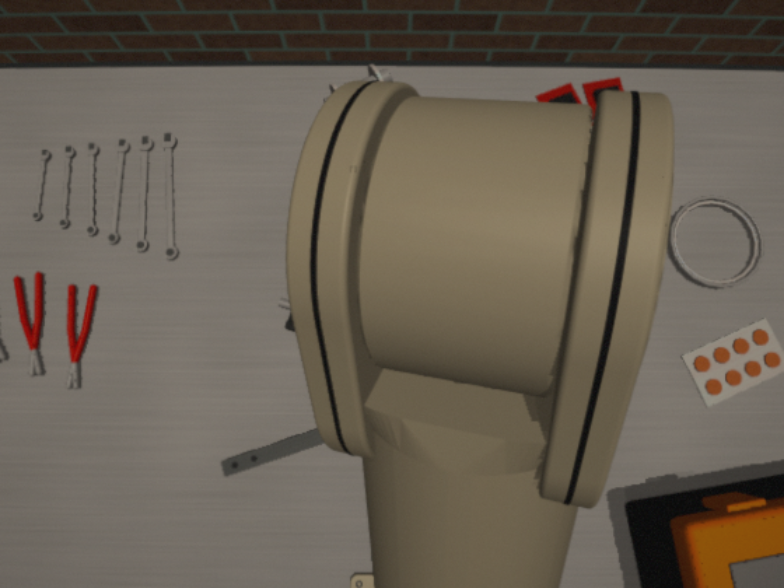

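View pics/j_side.png

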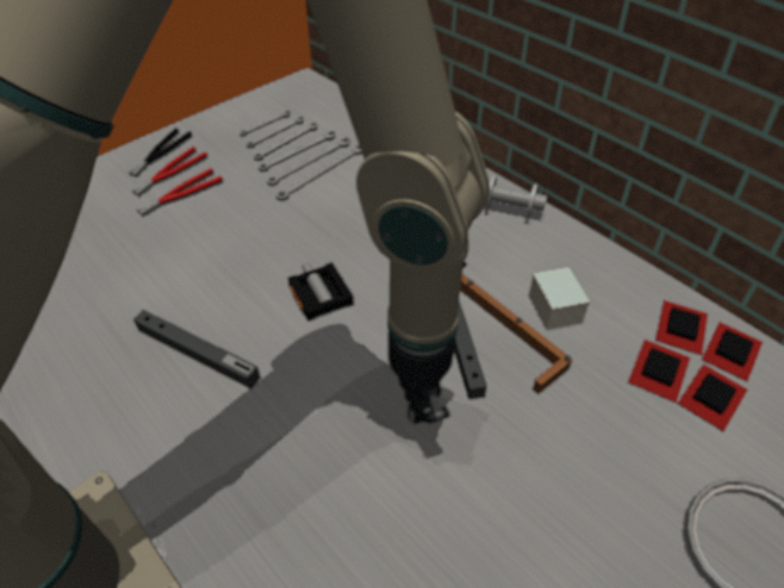

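{"name": "step_arm", "arguments": {"linear": [[-2,16,0],[1,30,0],[5,42,0],[8,52,0],[11,62,0],[14,70,0],[17,78,0],[19,86,0]], "yaw": [0,0,0,0,0,0,0,0], "gripper": [-1,-1,-1,-1,-1,-1,-1,-1]}}

```text
clock: 12.1
eef_pos: [541.2, -122.7, 34.7]
tool_rot: [-3.14, -0.0, 1.231]
force: [-0.9, 0.9, 0.6]
width: 0.1
```

{"name": "step_arm", "arguments": {"linear": [[0,0,0],[0,-25,0],[-20,-50,0],[-60,-60,0],[-95,-60,0],[-110,-60,0],[-110,-60,0]], "yaw": [0,0,0,0,0,0,0], "gripper": [-1,-1,-1,-1,-1,-1,-1]}}

```text
clock: 12.68
eef_pos: [445.7, -212.0, 35.6]
tool_rot: [3.141, 0.004, 1.223]
force: [0.0, 0.9, 0.3]
width: 0.1
```

Run:
```python
from h import *
strut(("side","top"),"k")
s=ctrl.read_state(); print("tool bay",w2b(s["eef_pos"][:2]))
```

```text
side 0.63 dims [123.  12.] Cw [615.4   1.4] Cb [ 5.1 43.7] theta 22.8 Lb [ 47.8 145.1] Rb [-37.6 -57.7]
top 0.61 dims [217.  25.] Cw [605.1 -43.1] Cb [-3.2 -1.2] theta 21.5 Lb [ 37.1 101.2] Rb [ -43.4 -103.6]
top 0.48 dims [95. 78.] Cw [500.3 165.8] Cb [-117.5  202.6] theta 13.1 Lb [-92.4 309.7] Rb [-142.5   95.5]
tool bay [-152.4696374  -170.15052807]
```

View pics/k_top.png

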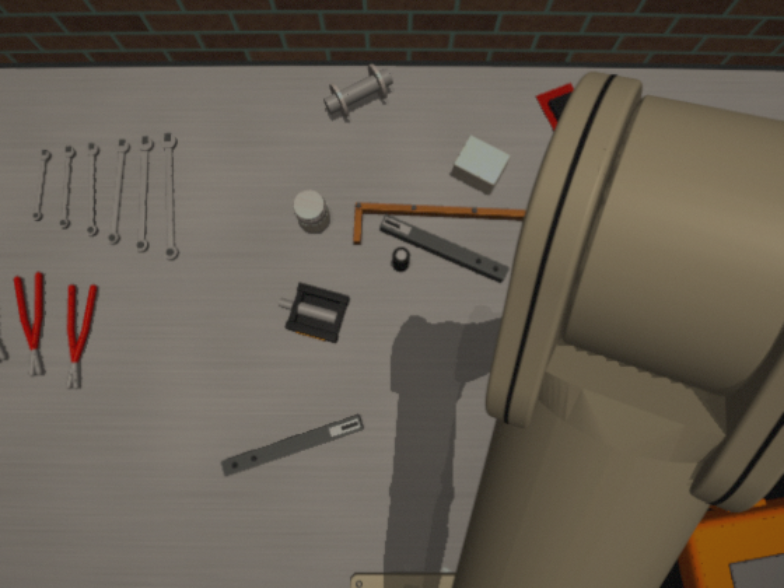

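The top view shows 21.5°, the left end well in behind the post at (388,225), and the right end at (500,272). Now I'll swing the right end in with a push right of the centre.

{"name": "step_arm", "arguments": {"linear": [[35,3,0],[70,6,0],[105,9,0],[135,11,0],[142,12,0],[142,12,0],[142,12,0]], "yaw": [0,0,0,-0.08,-0.15,-0.15,-0.15], "gripper": [-1,-1,-1,-1,-1,-1,-1]}}

```text
clock: 13.47
eef_pos: [506.3, -75.1, 34.8]
tool_rot: [-3.14, -0.001, 1.383]
force: [0.2, 0.4, -0.3]
width: -0.1
```

Run:
```python
from h import *
s=ctrl.read_state(); print("tool bay",w2b(s["eef_pos"][:2]))
w=b2w((-5,-38)); go(*w,34.5)
w=b2w((17,-38)); go(*w,34.5)
```

```text
tool bay [-100.40141433  -37.73024914]
clock 13.47 at [506.3 -75.1  34.8] yaw 1.383 F [ 0.2  0.4 -0.3]
shift 13.2 94.5 0.3
clock 13.47 at [506.3 -75.1  34.8] yaw 1.383 F [ 0.2  0.4 -0.3]
shift 16.3 116.3 0.3
```

{"name": "step_arm", "arguments": {"linear": [[3,20,0],[6,40,0],[7,50,0],[8,58,0],[9,66,0],[10,74,0],[11,82,0],[12,88,0]], "yaw": [0,0,0,0,0,0,0,0], "gripper": [-1,-1,-1,-1,-1,-1,-1,-1]}}

```text
clock: 14.13
eef_pos: [595.3, -81.7, 34.8]
tool_rot: [-3.14, -0.0, 1.381]
force: [-1.0, 0.1, -0.6]
width: -0.4
```

Run:
```python
from h import *
s=ctrl.read_state(); print("tool bay",w2b(s["eef_pos"][:2]))
strut(("side","top"),"m")
```

```text
tool bay [-11.17087671 -40.2666584 ]
side 0.66 dims [217.  24.] Cw [624.7 -43.1] Cb [16.5 -0.3] theta 10.3 Lb [ 36.1 107.9] Rb [  -3.1 -108.6]
```

View pics/m_side.png

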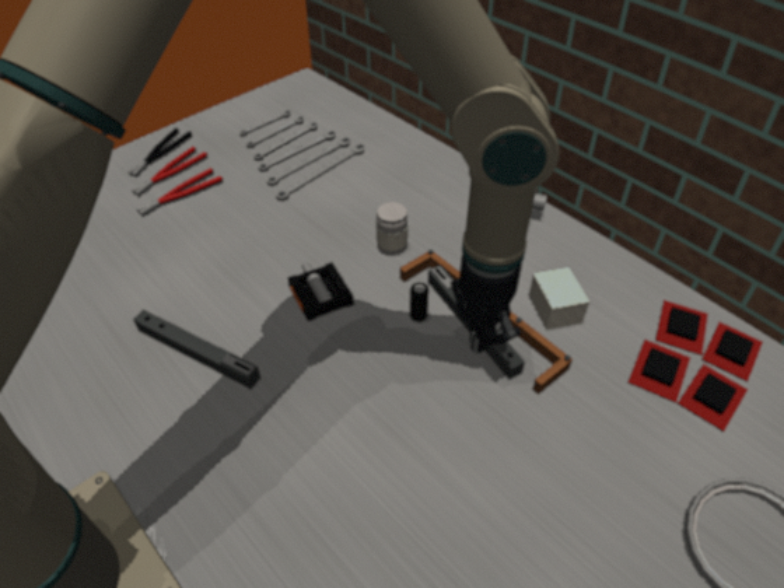

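Everything is tracking well: 10° left, and the right end is at the mouth (515,365) with clearance to the end rail. I'll continue.

{"name": "step_arm", "arguments": {"linear": [[1,5,0],[1,10,0],[2,15,0],[3,19,0],[3,22,0],[3,22,0]], "yaw": [0,0,-0.05,-0.1,-0.14,-0.14], "gripper": [-1,-1,-1,-1,-1,-1]}}

```text
clock: 14.83
eef_pos: [617.9, -82.5, 34.9]
tool_rot: [-3.141, -0.001, 1.523]
force: [0.5, 0.4, 0.5]
width: 0.0
```

Run:
```python
from h import *
s=ctrl.read_state(); print("tool bay",w2b(s["eef_pos"][:2]),s["force"])
strut(("side",),"n")
```

```text
tool bay [ 11.49885173 -40.02602812] [0.54552928 0.38196304 0.49590171]
side 0.63 dims [221.  27.] Cw [643.7 -39.4] Cb [35.3  4.2] theta 2.8 Lb [ 40.6 114.1] Rb [  29.9 -105.6]
side 0.58 dims [295.  68.] Cw [639.9 -43.3] Cb [31.6  0.1] theta -0.1 Lb [ 31.4 110.1] Rb [  31.8 -109.9]
```

{"name": "step_arm", "arguments": {"linear": [[0,3,0],[0,5,0],[0,7,0],[0,8,0],[0,8,0]], "yaw": [0,0,0,0,0], "gripper": [-1,-1,-1,-1,-1]}}

```text
clock: 15.35
eef_pos: [625.3, -82.8, 34.8]
tool_rot: [-3.141, -0.001, 1.522]
force: [-1.5, 0.3, 0.9]
width: -0.5
```

Run:
```python
from h import *
s=ctrl.read_state(); print("tool bay",w2b(s["eef_pos"][:2]),s["force"])
strut(("side",),"o")
```

```text
tool bay [ 18.82388114 -39.98452996] [-1.4858067   0.33129774  0.94915898]
side 0.68 dims [221.  28.] Cw [646.2 -39.1] Cb [37.7  4.6] theta 0.5 Lb [ 38.7 114.6] Rb [  36.6 -105.4]
```

{"name": "step_arm", "arguments": {"linear": [[0,1,0],[0,2,0],[0,3,0],[0,3,0]], "yaw": [0,0,0,0], "gripper": [-1,-1,-1,-1]}}

```text
clock: 15.78
eef_pos: [626.9, -82.8, 34.7]
tool_rot: [-3.138, -0.001, 1.522]
force: [-5.5, -0.1, 3.5]
width: 0.1
```

{"name": "step_arm", "arguments": {"linear": [[0,1,0],[0,2,0],[0,2,0]], "yaw": [0,0,0], "gripper": [-1,-1,-1]}}

```text
clock: 16.03
eef_pos: [626.9, -82.7, 34.4]
tool_rot: [-3.134, -0.002, 1.522]
force: [-9.0, 0.8, 6.3]
width: -0.4
```

Run:
```python
from h import *
s=ctrl.read_state(); print("tool bay",w2b(s["eef_pos"][:2]),s["force"])
strut(("side",),"p")
a=cv2.imread("pics/p_side.png")[220:420,380:620]; cv2.imwrite("pics/p_c.png",cv2.resize(a,(720,600),interpolation=cv2.INTER_CUBIC))
```

```text
tool bay [ 20.49810735 -39.83663938] [-8.95358997  0.78870135  6.27112341]
side 0.8 dims [221.  32.] Cw [649.  -38.9] Cb [40.5  5. ] theta 1.5 Lb [ 43.4 114.9] Rb [  37.6 -105. ]
```

View pics/p_c.png

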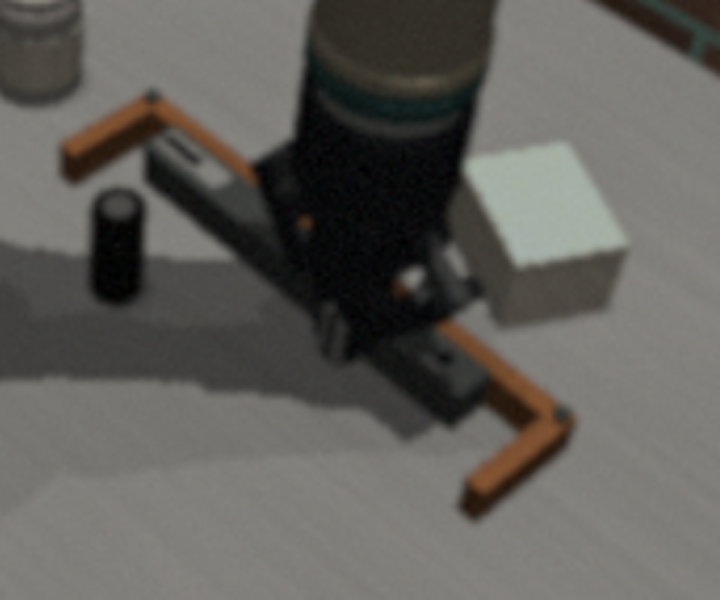

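Force rose to 9 N with the tool stopped, so the strut is against the back rail. I'll back off, lift clear and check with both cameras.

{"name": "step_arm", "arguments": {"linear": [[0,-20,0],[0,-50,0],[0,-80,-15],[0,-80,-55],[0,-80,-95],[0,-80,-135],[0,-80,-165],[0,-80,-165]], "yaw": [0,0,0,0,0,0,0,0], "gripper": [-1,-1,-1,-1,-1,-1,-1,-1]}}

```text
clock: 16.8
eef_pos: [554.9, -80.8, 206.3]
tool_rot: [3.129, 0.001, 1.522]
force: [1.0, -0.7, 0.2]
width: -0.1
```

{"name": "step_arm", "arguments": {"linear": [[40,-20,0],[80,-40,0],[120,-60,0],[160,-80,0],[200,-100,0],[240,-110,0],[280,-110,0],[310,-110,0]], "yaw": [0,0,0,0,0,0,0,0], "gripper": [-1,-1,-1,-1,-1,-1,-1,-1]}}

```text
clock: 17.47
eef_pos: [454.9, 237.7, 200.5]
tool_rot: [-3.141, -0.002, 1.522]
force: [1.0, -0.4, 0.0]
width: -0.2
```

```bash
cat > chk.py <<'E'
from h import *
import sys
t=sys.argv[1]
strut(("side","top"),t)
for c in("top","side"):
    d=cams.get_image(c);P=cloud(d);f=d["frame"].astype(int)
    wood=(f[...,0]-f[...,2]>45)&(P[...,0]>540)&(P[...,0]<760)&(abs(P[...,1])<250)&(P[...,2]>15)&(P[...,2]<36)
    q=P[wood]; rc=cv2.minAreaRect(q[:,:2].astype(np.float32)); print(c,"bay",rc)
    for n in("tin","pedal","tube_box"):
        for r in cams.regions_of(c,n)[:1]:
            u,v=r["pixel"]; print(c,n,u,v,px2w(d,u,v).round(0))
a=cv2.imread(f"pics/{t}_side.png")[220:420,380:620]; cv2.imwrite(f"pics/{t}_cs.png",cv2.resize(a,(720,600),interpolation=cv2.INTER_CUBIC))
a=cv2.imread(f"pics/{t}_top.png")[170:320,330:560]; cv2.imwrite(f"pics/{t}_ct.png",cv2.resize(a,(782,510),interpolation=cv2.INTER_CUBIC))
print(ctrl.read_state()["clock"],ctrl.read_state()["eef_pos"])
E
python3 chk.py q
```

```text
side 0.79 dims [222.  31.] Cw [651.1 -38.1] Cb [42.6  5.8] theta -0.1 Lb [ 42.4 115.8] Rb [  42.8 -104.2]
top 0.88 dims [222.  28.] Cw [652.6 -39.6] Cb [44.1  4.4] theta -0.8 Lb [ 42.7 114.4] Rb [  45.6 -105.6]
top bay ((642.1213989257812, -42.61717224121094), (293.34490966796875, 66.7372817993164), 87.49336242675781)
top tin 224.4 153.8 [640. 161.  76.]
top pedal 228.3 222.9 [497. 156.  23.]
top tube_box 345.5 122.8 [ 724. -108.   49.]
side bay ((640.7290649414062, -43.82569885253906), (295.6453552246094, 66.91748046875), 87.54598236083984)
side tin 277.3 161.4 [638. 156.  62.]
side pedal 226.7 208.9 [487. 151.  20.]
side tube_box 396.5 213.0 [ 718. -116.   50.]
18.0667 [455.86118881 234.11324446 200.38053128]
```

View pics/q_ct.png

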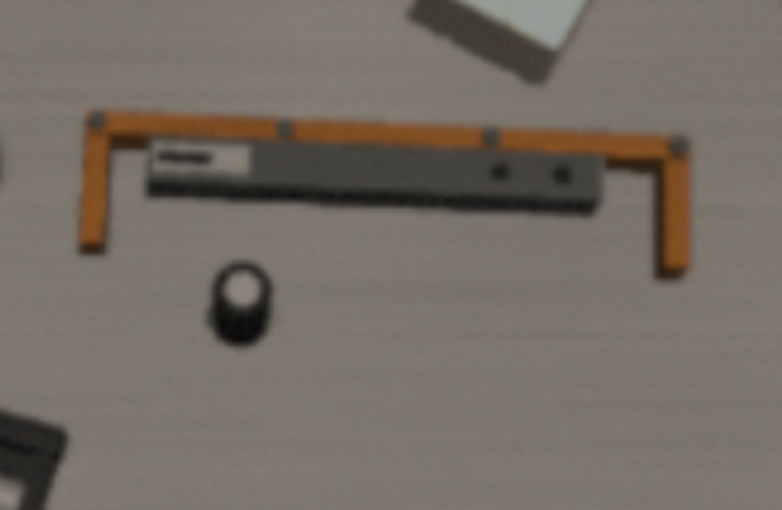

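View pics/q_cs.png

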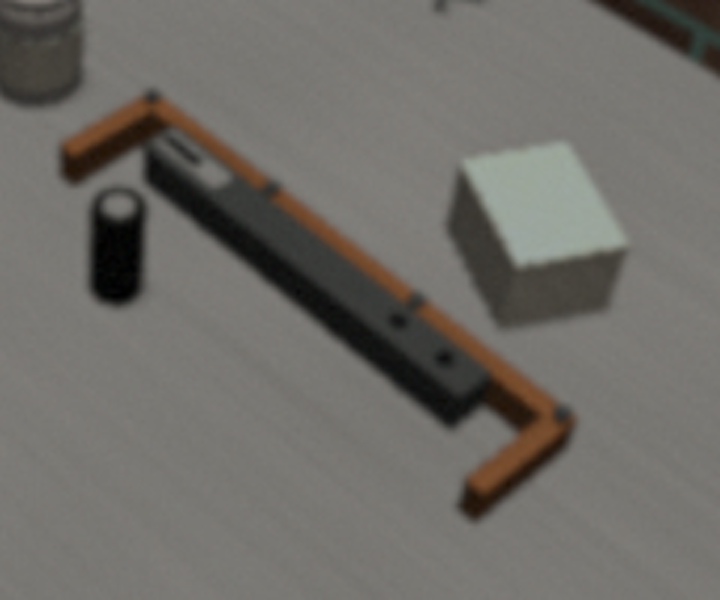

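Run:
```python
from h import *
for c in("top","side"):
    d=cams.get_image(c);P=cloud(d);f=d["frame"].astype(int)
    B=(P[...,:2]-BAY)@RB
    wood=(f[...,0]-f[...,2]>35)
    ok=(P[...,2]>17)&(P[...,2]<36)&(B[...,0]>15)&(B[...,0]<75)
    r=[]
    for y0 in range(-110,120,10):
        s=ok&(abs(B[...,1]-y0)<6)
        a=B[s&~wood&(B[...,0]<60)][:,0]; b=B[s&wood][:,0]
        if len(a)>5 and len(b)>3: r.append((y0,a.min(),np.median(a),b.max(),np.median(b)))
    r=np.array(r); r=r[(r[:,0]>-101)&(r[:,0]<106)]
    for i,n in((1,"strut min x"),(2,"strut med"),(3,"rail max"),(4,"rail med")):
        p=np.polyfit(r[:,0],r[:,i],1); print(c,n,"at y=5:",np.polyval(p,5).round(1),"slope deg",np.degrees(p[0]).round(2))
```

```text
top strut min x at y=5: 31.3 slope deg -0.28
top strut med at y=5: 41.4 slope deg 0.03
top rail max at y=5: 67.1 slope deg -0.27
top rail med at y=5: 61.1 slope deg -0.19
side strut min x at y=5: 28.2 slope deg -0.41
side strut med at y=5: 38.6 slope deg -0.21
side rail max at y=5: 65.2 slope deg -0.15
side rail med at y=5: 60.2 slope deg -0.15
```

The strut's front edge and the rail are parallel to within 0.3°. Strut front to rail back measures 35.8 mm from the top camera and 37 mm from the side, where 36 mm means fully home. I'm handing it in.

```bash
python3 -c "
from cell import ctrl
print(ctrl.finish_job())"
```

```text
the job is handed in; nothing more can be done
None
```

The strut is fully home along the back rail, and I handed the job in at about 18 s of the 64 s allowed. I only pushed it along the bench, using the closed fingers. First I pushed the left end to angle it to about 36°. I then pushed the right end face twice to slide the left end in behind the post, flattening the angle to 31° in between. Last, I swung the right end in until it stopped against the rail at about 9 N.

**Final checks, with the arm clear at z ≈ 200 mm:**
- **Strut position:** its centre line is at bay x ≈ 43–44 mm (home is 43), centred about 5 mm left of the bay's middle.
- **Against the rail:** strut and rail are parallel within about 0.3°. From the strut's front face to the rail's back measures 35.8 mm from the top camera and 37 mm from the side camera; 36 mm means fully home. The side camera's figure differs by about 1 mm, which is within calibration.
- **Strut angle:** the direct angle readings were −0.1° from the side and −0.8° from the top. Their regions included some rail edge, so I relied on the edge fits above.
- **Bystanders:** I steered clear of the tin, box and pedal, and they still look in place. The detector's points on the tin and box shifted by up to about 12 mm from the top camera, but by 3 mm or less in plan from the side. I put that down to detector scatter and did not check it further.

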